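# Post the slide box through the store flap

### The job

Push the green slide box along its lane and through the hanging flap in front of it, until it drops down into the clear-walled store behind; then draw your fingers back out so that the flap swings shut. Only push: do not pick the box up or turn it over. Leave the white box, its flap and everything else on the bench alone.

Things in the scene. Friction and masses are not known exactly. Their poses are not given: they have to be found in the camera images.
- store: Slide store, fixed, clear walls, aluminium deck, 264 mm wide. Origin on the bench in the plane of the closed flaps, midway between its two lanes; x points into the store (pushing direction), y left, z up. Lanes centred on y = +62 and -62 mm. Flat deck, top z = 50 mm, from x = -160 to -8 mm, then a step down to the receiver. Lintel and clear roof over x = -6 to 134 mm, top z = 136 mm
- receiver (a point): Middle of the receiver floor: store x = 60, y = 0, z = 24 mm. The floor runs from the deck's end (store x = -8 mm) to the back wall (x = 128 mm); a wall behind the flaps parts the two lanes
- lane_left (a point): Middle of the left lane on the deck's top, in the plane of the flaps. Each lane has two guide rails, 8 mm high and 84 mm apart, from store x = -32 to -8 mm, flaring to 107 mm apart at x = -54 mm. Each flap opening is 97 mm wide and clear up to the hinge, 72 mm above the deck
- lane_right (a point): The same point of the right lane
- green_box: Green plastic slide box, loose, slippery on the smooth deck, about 0.18 kg, 76 mm (x) by 70 mm (y) by 30 mm high; origin at the centre of its underside. It lies on the deck in the left or the right lane, its length roughly along the lane (up to 0.18 rad off) and its centre about 95 mm before the flaps. In the store it lies flat on the receiver floor, its top 4 mm above the deck's level, under the hanging flap's edge (10 mm above the deck)
- white_box: White slide box of the same size, standing in the other lane; origin at the centre of its underside. Must stay
- flap_left (a joint): Flap of the left lane (store y = +62 mm): blue plate 92 mm wide, 62 mm long, 4 mm thick, 0.06 kg, hanging from a hinge along its top edge. 0 rad hanging shut, grows to 1.5 as its lower edge swings into the store; it cannot swing outward. It falls shut by its own weight
- flap_right (a joint): The same flap of the right lane (store y = -62 mm)
- hinge_left (a point): Middle of the left flap's hinge line, 122 mm above the bench
- hinge_right (a point): Middle of the right flap's hinge line, 122 mm above the bench
- oil_bottle: Amber bottle, 36 mm diameter, 75 mm high, origin at its foot. Must stay
- petri_stack: Stack of three clear dishes, 92 mm diameter, 43 mm high, origin at its foot. Must stay
- beaker: Glass beaker, 70 mm diameter, 90 mm high, origin at its foot. Must stay
- stain_jar: Jar with a red cap, 60 mm diameter, 80 mm high, origin at its foot. Must stay
Mind the look-alikes: they are no part of the job. Of the things like the green_box, leave any that is orange or yellow; of the rest the smaller one is meant.

How it is judged (in metres and radians):
On the way, in this order (a step that is already met when the one before it is completed fails the run):
1. the green box is pushed under its flap, holding the flap open (x of green_box in the frame of store above -0.03 m and ((value of joint flap_left above 0.4 rad and y of green_box in the frame of store above 0 m) or (value of joint flap_right above 0.4 rad and y of green_box in the frame of store below 0 m))), for 0.05 s.
2. the green box has dropped to the receiver floor (x of green_box in the frame of store above 0.026 m and z of green_box in the frame of store between 0.015 and 0.034 m and y of green_box in the frame of store between -0.125 and 0.125 m), for 0.1 s.
At the end, for the whole second after the job is handed in: The green box lies flat (within 0.12 rad) and at rest on the receiver floor, clear of the deck; both flaps hang shut (under 0.06 rad); the white box is within 15 mm and the other things within 30 mm of where they stood (all of step 2 and angle between green_box's own z axis and vertical below 0.12 rad and linear speed of green_box below 0.02 m/s and value of joint each of flap_left, flap_right below 0.06 rad and distance of white_box from where it was at the start of the episode below 0.015 m and distance of each of oil_bottle, petri_stack, beaker, stain_jar from where it was at the start of the episode below 0.03 m); the robot touches nothing.
It fails at once if the green box is lifted more than 20 mm off the deck (z of green_box in the frame of store above 0.07 m).
It fails at once if the green box is turned over (angle between green_box's own z axis and vertical above 1 rad).
It fails at once if the white box is moved more than 15 mm (distance of white_box from where it was at the start of the episode above 0.015 m).
It fails at once if the flap of the white box's lane is opened ((value of joint flap_left above 0.3 rad and y of white_box in the frame of store above 0 m) or (value of joint flap_right above 0.3 rad and y of white_box in the frame of store below 0 m)).
It fails at once if another thing on the bench is moved more than 30 mm (distance of any of oil_bottle, petri_stack, beaker, stain_jar from where it was at the start of the episode above 0.03 m).
It also fails if it takes over 38 s, if anything falls off the work surface, if the arm or the gripper's body presses on something with over 40 N, if the wrist force passes 120 N, or if a joint passes its speed limit or range.

### The arm

A 6-joint arm with a two-finger parallel gripper is mounted at the origin on the work surface. World frame = base frame: x ahead of the robot, y to its left, z up, the work surface at z = 0. Lengths are in m, angles in degrees, forces in N, time in s.
With the tool pointing down it reaches from about 0.25 to 0.775 m from the base axis. Payload 4 kg.
Tool frame: the origin (TCP) lies on the centre line of the jaws, within the pads' length; the fingertips stand 8 mm ahead of it and the grasp point (between the pads) lies 11 mm behind it; z points along the fingers, y is the direction in which the jaws open and shut (so a half turn about z gives the same grasp; the last joint's range is limited). The gripper opens to 94 mm and grips with 3 to 60 N. Pads are 16 mm wide; open, the fingers measure 119 mm over their backs; the gripper's body (75 mm by 177 mm) begins 78 mm behind the grasp point.
Start: joints at [64.051, 4.996, 78.535, -0, 96.463, -5.907], TCP at [0.189, 0.517, 0.214] pointing down, gripper open.
Joint ranges: [-177.83, 177.83], [-43.37, 116.18], [15.69, 146.23], [-61.86, 241.86], [9.47, 152.12], [-147.06, 147.06]. Speed limits (degrees/s): [159.86, 159.86, 180, 180, 180, 180].

### API

Orientations are given as a 3x3 rotation matrix whose columns are the frame's x, y, z axes.
In Python, from bench import arm gives the robot as it stands.
- The arm moves only by the tool drive_tool, never from a script. Its argument "targets" is a list of rows, each an object of numbers: "tx", "ty", "tz": the shift along the tool's x, y, z normalised to -1 to 1, where 1 is 2.5 cm; "turn": the turn about the tool's z normalised to -1 to 1, where 1 is 45 degrees. A call has 1 to 20 rows; each row shifts and turns the commanded pose from where the row before left it, along the tool's axes as they then stand; what a row does not reach is not made up. A row lasts 1/8 s, in which the tool goes at most 62.5 mm and 10.7 degrees, less where a joint would pass 70% of its speed; a pose out of reach is approached as far as the arm can. A call with a number of a shift or a turn outside -1 to 1 is refused whole. A call with a gripper value outside its range is refused whole. "grip" is the closure in counts, from 0 (fully open) to 255 (shut), set as the call begins (left out, the last holds). The fingers move at their own pace and stop on an object; "newtons" is the grip in N (left out, the last holds). Time passes only in rows, so rows that do not move let the fingers close. It gives the time, the measured TCP pose, the force and the opening at its end, in the units of the state.
- arm.get_state(): the state, without advancing time (a new reading comes with each control period).
- arm.snapshot(name): name is "scene" or "top"; returns a dict with "color" (420x560x3 uint8, red, green, blue), "depth" (420x560 float32, m along the optical axis (not along the pixel's ray), 0 where there is no reading), "intrinsics" (3x3 intrinsics, pixels), "extrinsics" (4x4, takes a point from camera to world coordinates). Camera axes: x right, y down, z forward; pixel columns grow to the right and rows downward; lengths in m; the calibration is good to about 2 mm. A picture is of the moment at which its call begins.
- arm.close_job(): hands the job in, once; it reports no verdict.
The state is a dict: "t": time; "joints": joint angles; "joint_velocities": joint speeds; "effort": joint torques, N m; "tcp_pos": TCP position; "orientation": TCP orientation; "wrist_force": force on the tool from outside, world axes, zero at the start; "torque": the same for the moment, N m; "width": finger opening in m.
Only numpy, scipy, OpenCV 4.12 (cv2) and the standard library are available. Lean on these libraries where they do the work, as an engineer would, in place of code of your own. Each camera call takes 0.05 s, during which the arm holds its last target.

## Working session

There is one attempt and no reset: what is moved stays moved. The work goes in short steps, Python scripts to look and compute and a tool call to move; the robot and the scene stay as the last step left them, time stands still between calls to the robot, and variables do not carry over. Pictures are saved under pics/ and viewed, and the job is handed in when it is done.

Besides the shell and the picture viewer there is one more tool, called after ">>>" as name(argument=value, ...), one argument or row to a line, values as JSON. drive_tool: Moves the arm, as the interface text tells. Scaled input: -1 to 1 covers 2.5 cm each way for a shift and 45 degrees each way for a turn. Its arguments: {"type":"object","properties":{"targets":{"type":"array"},"grip":{"type":"number"},"newtons":{"type":"number"}},"required":["targets"]}

```bash
mkdir -p pics
python3 - <<'E'
from bench import arm
import cv2,numpy as np
for n in("scene","top"):
    s=arm.snapshot(n); cv2.imwrite(f"pics/{n}0.png",s["color"][:,:,::-1]); np.savez(f"pics/{n}0.npz",**s)
    print(n,s["intrinsics"].tolist(),np.round(s["extrinsics"],4).tolist())
s=arm.get_state();print(s)
E
```

```text
scene [[532.131919510315, 0.0, 280.58740854058414], [0.0, 532.131919510315, 215.964689269281], [0.0, 0.0, 1.0]] [[0.2133, 0.5643, -0.7976, 1.7434], [0.9768, -0.1377, 0.1638, -0.2498], [-0.0174, -0.814, -0.5806, 0.9863], [0.0, 0.0, 0.0, 1.0]]
top [[533.6125491033472, 0.0, 282.2167738276766], [0.0, 533.6125491033472, 202.8833990493575], [0.0, 0.0, 1.0]] [[0.0382, -0.9749, 0.2192, 0.2091], [-0.9993, -0.0381, 0.0044, -0.002], [0.0041, -0.2192, -0.9757, 1.6101], [0.0, 0.0, 0.0, 1.0]]
{'t': 0.1, 'joints': array([ 6.40509186e+01,  5.03562971e+00,  7.86141364e+01,  1.51530578e-03,
        9.64614028e+01, -5.90783265e+00]), 'joint_velocities': array([ 0.05029681, -0.22692691, -0.11822958, -0.00765429,  0.05827787,
       -0.02372712]), 'effort': array([ 2.20450995e-03, -3.41249120e+01, -3.03302407e+01,  7.18846405e-02,
        3.03994899e-02, -9.62075228e-05]), 'tcp_pos': array([0.18828284, 0.51628   , 0.21243124]), 'orientation': array([[-9.39447061e-01,  3.42692951e-01, -8.72634449e-04],
       [ 3.42693987e-01,  9.39445489e-01, -1.73315212e-03],
       [ 2.25853482e-04, -1.92725125e-03, -9.99998117e-01]]), 'wrist_force': array([ 0.47259949, -0.49328303,  0.36604355]), 'torque': array([ 0.00906617,  0.03455302, -0.00849907]), 'width': 0.09410361077852561}
```

View pics/scene0.png

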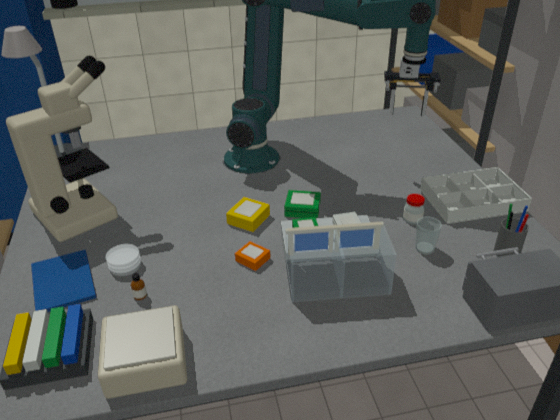

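View pics/top0.png

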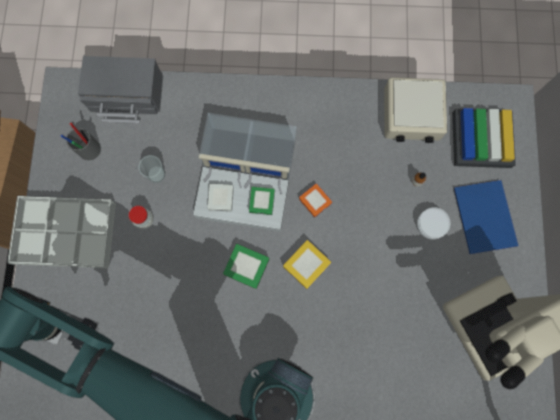

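Top view candidates are: green box (262,199) on the deck's right lane; larger green box (247,265) on the bench; orange (315,200); yellow (307,264); white (220,196) in the left lane. By the description I choose the one at (262,199). I'll check it in a crop and measure.

```bash
cat > h.py <<'E'
import numpy as np,cv2
def pts(s):
    K=s["intrinsics"];d=s["depth"];v,u=np.indices(d.shape)
    P=np.stack([(u-K[0,2])/K[0,0]*d,(v-K[1,2])/K[1,1]*d,d,np.ones_like(d)],-1)
    return (P@s["extrinsics"].T)[...,:3]
def proj(s,p):
    E=np.linalg.inv(s["extrinsics"]);q=E[:3,:3]@p+E[:3,3];q=s["intrinsics"]@q;return q[:2]/q[2]
E
python3 - <<'E'
import numpy as np,cv2
from h import *
s=dict(np.load("pics/top0.npz"));P=pts(s);c=s["color"]
cv2.imwrite("pics/crop0.png",cv2.resize(c[100:300,180:350,::-1],None,fx=3.5,fy=3.0*3.5/3.5,interpolation=cv2.INTER_CUBIC)[:600])
hsv=cv2.cvtColor(c,cv2.COLOR_RGB2HSV)
g=(cv2.inRange(hsv,(45,90,40),(80,255,255))>0)
n,l,st,ce=cv2.connectedComponentsWithStats(g.astype(np.uint8))
for i in range(1,n):
    if st[i,4]>60:
        m=(l==i);hull=cv2.convexHull(np.argwhere(m)[:,::-1].astype(np.int32))
        mm=np.zeros(g.shape,np.uint8);cv2.fillConvexPoly(mm,hull,1)
        q=P[mm>0];z=np.median(q[:,2]);q=q[abs(q[:,2]-z)<.008]
        r=cv2.minAreaRect((q[:,:2]*1000).astype(np.float32))
        print(ce[i],st[i],z,r, q.mean(0))
# blue flaps, lintel, deck
b=(cv2.inRange(hsv,(100,120,50),(130,255,255))>0);n,l,st,ce=cv2.connectedComponentsWithStats(b.astype(np.uint8))
for i in range(1,n):
    if st[i,4]>40: print("blue",ce[i],st[i],P[l==i].mean(0))
# deck
m=(abs(P[...,2]-.05)<.006);m[:140]=0;m[240:]=0;m[:,:185]=0;m[:,300:]=0
q=P[m];print(len(q),cv2.minAreaRect((q[:,:2]*1000).astype(np.float32)),np.median(q[:,2]))
for u,v in[(205,180),(240,200),(280,215),(220,196),(262,199),(215,155),(270,168),(247,162)]:print(u,v,P[v,u])
E
```

```text
[480.65671642 134.49751244] [474 109  14  52 603] 0.06133800609807638 ((800.7062377929688, -598.7056884765625), (160.47305297851562, 34.175079345703125), 0.2215583771467209) [ 0.79968826 -0.59731596  0.06208063]
[261.14       200.82333333] [249 187  25  27 300] 0.07848625246867624 ((561.9830322265625, 66.3509521484375), (69.24957275390625, 77.08989715576172), 86.4372329711914) [0.56041423 0.06675343 0.07868902]
[246.22272727 265.78939394] [224 244  45  44 660] 0.04092633487040642 ((371.0436096191406, 104.85848236083984), (107.56409454345703, 98.71241760253906), 69.11642456054688) [0.37034567 0.10437419 0.04109126]
blue [467.55891239 133.68277946] [461 108  15  52 662] [ 0.79629591 -0.55429779  0.06355133]
blue [224.32258065 165.        ] [210 162  29   7  93] [0.65341795 0.17853492 0.1087478 ]
blue [265.28421053 171.44210526] [251 168  30   8  95] [0.64768422 0.05900241 0.07685381]
blue [485.23628429 216.47319202] [ 455  181   63   72 3208] [ 0.54863586 -0.61364529  0.01958796]
2636 ((619.6139526367188, 124.06584167480469), (264.79266357421875, 247.1279754638672), 83.15940856933594) 0.04927653929912634
205 180 [0.62091069 0.24073369 0.05172771]
240 200 [0.56404957 0.13203452 0.04771269]
280 215 [0.52276949 0.01018417 0.04798402]
220 196 [0.56746978 0.18931795 0.0757906 ]
262 199 [0.56282649 0.06485659 0.07754942]
215 155 [0.67453124 0.20406543 0.13542184]
270 168 [0.64256553 0.04369274 0.13264569]
247 162 [0.65762061 0.11072519 0.13373886]
```

View pics/crop0.png

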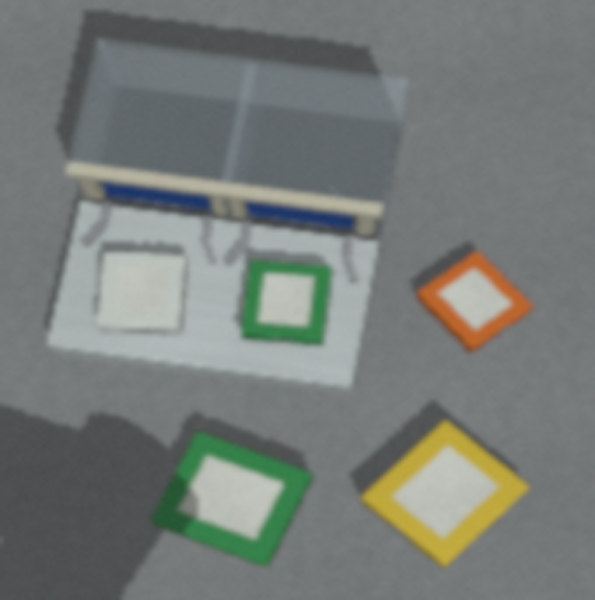

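Run:
```python
import numpy as np,cv2
from h import *
from scipy.optimize import minimize
s=dict(np.load("pics/top0.npz"));P=pts(s);c=s["color"]
m=(abs(P[...,2]-.0485)<.006);m[:170]=0;m[240:]=0;m[:,:185]=0;m[:,300:]=0
# front edge: last deck pixel per column
f=np.array([P[np.where(m[:,u])[0].max(),u] for u in range(198,282) if m[:,u].any()])
k=np.polyfit(f[:,1],f[:,0],1);r=f[:,0]-np.polyval(k,f[:,1]);g=abs(r)<.004;k=np.polyfit(f[g,1],f[g,0],1)
print("front",k,np.degrees(np.arctan(-k[0])),g.sum(),len(f))
R=np.array([P[v,np.where(m[v])[0].max()] for v in range(190,222)]);L=np.array([P[v,np.where(m[v])[0].min()] for v in range(185,213)])
for n,e in(("R",R),("L",L)):
    kk=np.polyfit(e[:,0],e[:,1],1);rr=e[:,1]-np.polyval(kk,e[:,0]);gg=abs(rr)<.004;kk=np.polyfit(e[gg,0],e[gg,1],1)
    print(n,kk,np.degrees(np.arctan(kk[0])),gg.sum(),len(e),np.polyval(kk,.56))
# lintel/ roof top z~.136
t=(abs(P[...,2]-.134)<.006);t[:,:180]=0;t[:,310:]=0;t[:90]=0;t[190:]=0
q=P[t];print(t.sum(),cv2.minAreaRect((q[:,:2]*1000).astype(np.float32)))
f=np.array([P[np.where(t[:,u])[0].max(),u] for u in range(203,288) if t[:,u].any()])
k=np.polyfit(f[:,1],f[:,0],1);r=f[:,0]-np.polyval(k,f[:,1]);g=abs(r)<.004;k=np.polyfit(f[g,1],f[g,0],1)
print("lintel front",k,np.degrees(np.arctan(-k[0])),g.sum(),len(f))
# white box
w=(P[...,2]>.07)&(P[...,2]<.086);w[:178]=0;w[225:]=0;w[:,:200]=0;w[:,300:]=0
n,l,st,ce=cv2.connectedComponentsWithStats(w.astype(np.uint8))
for i in range(1,n):
    if st[i,4]>100:
        q=P[l==i];print(st[i],cv2.minAreaRect((q[:,:2]*1000).astype(np.float32)))
```

```text
front [0.11994842 0.4825257 ] -6.839860154162739 81 84
R [-0.12591407  0.0706381 ] -7.176576903897588 31 32 0.00012621842157899132
L [-0.13645155  0.33913479] -7.770111206348648 27 28 0.2627219166924042
3855 ((720.66796875, 112.23060607910156), (264.6961975097656, 144.6696014404297), 83.01488494873047)
lintel front [0.12475229 0.63635387] -7.111041582021383 84 85
[208 184  25  26 591] ((566.5013427734375, 188.93907165527344), (77.72158813476562, 70.54288482666016), 0.032096732407808304)
[249 186  26  28 593] ((562.0670166015625, 66.15879821777344), (70.02711486816406, 76.89680480957031), 86.060791015625)
```

The crop confirms the choice: the box in the right lane measures 70x77 mm with its top at z=0.079, while the other green one is 108x99 mm. Store origin is about (0.657, 0.120), yaw -7.1°. The roof, lintel and deck edges agree on this. The box is at store (-0.088, -0.065), turned +3°.

Next I turn the tool to match the store, set the jaws about 40 mm apart and move above a point behind the box.

>>> drive_tool(
  targets=[
    {"turn": -0.144},
    {"turn": -0.144},
    {"tx": -0.91,"ty": -0.99},
    {"tx": -0.91,"ty": -0.99},
    {"tx": -0.91,"ty": -0.99},
    {"tx": -0.91,"ty": -0.99},
    {"tx": -0.91,"ty": -0.99},
    {"tx": -0.91,"ty": -0.99},
    {"tx": -0.91,"ty": -0.99},
    {"tx": -0.91,"ty": -0.99},
    {"tx": -0.91,"ty": -0.99},
    {"tx": -0.91,"ty": -0.99},
    {"tx": -0.91,"ty": -0.99},
    {"tx": -0.91,"ty": -0.99},
    {"tx": -0.91,"ty": -0.99},
    {"tx": -0.91,"ty": -0.99},
    {"tx": -0.91,"ty": -0.99},
    {"tx": -0.91,"ty": -0.99},
  ],
  grip=146,
  newtons=20,
)

```text
schema error: expected keys tx, ty, tz, turn
```

>>> drive_tool(
  targets=[
    {"tx": 0,"ty": 0,"tz": 0,"turn": -0.144},
    {"tx": 0,"ty": 0,"tz": 0,"turn": -0.144},
    {"tx": -0.91,"ty": -0.99,"tz": 0,"turn": 0},
    {"tx": -0.91,"ty": -0.99,"tz": 0,"turn": 0},
    {"tx": -0.91,"ty": -0.99,"tz": 0,"turn": 0},
    {"tx": -0.91,"ty": -0.99,"tz": 0,"turn": 0},
    {"tx": -0.91,"ty": -0.99,"tz": 0,"turn": 0},
    {"tx": -0.91,"ty": -0.99,"tz": 0,"turn": 0},
    {"tx": -0.91,"ty": -0.99,"tz": 0,"turn": 0},
    {"tx": -0.91,"ty": -0.99,"tz": 0,"turn": 0},
    {"tx": -0.91,"ty": -0.99,"tz": 0,"turn": 0},
    {"tx": -0.91,"ty": -0.99,"tz": 0,"turn": 0},
    {"tx": -0.91,"ty": -0.99,"tz": 0,"turn": 0},
    {"tx": -0.91,"ty": -0.99,"tz": 0,"turn": 0},
    {"tx": -0.91,"ty": -0.99,"tz": 0,"turn": 0},
    {"tx": -0.91,"ty": -0.99,"tz": 0,"turn": 0},
    {"tx": -0.91,"ty": -0.99,"tz": 0,"turn": 0},
    {"tx": -0.91,"ty": -0.99,"tz": 0,"turn": 0},
  ],
  grip=146,
  newtons=20,
)

```text
t: 2.35
tcp_pos: [0.5011, 0.0779, 0.2129]
orientation: [[-0.992, 0.123, -0.001], [0.123, 0.992, 0.0], [0.001, 0.0, -1.0]]
wrist_force: [-0.0, 0.8, -0.3]
width: 0.0404
```

>>> drive_tool(
  targets=[
    {"tx": 0,"ty": 0,"tz": 1,"turn": 0},
    {"tx": 0,"ty": 0,"tz": 1,"turn": 0},
    {"tx": 0,"ty": 0,"tz": 1,"turn": 0},
    {"tx": 0,"ty": 0,"tz": 1,"turn": 0},
    {"tx": 0,"ty": 0,"tz": 0.5,"turn": 0},
    {"tx": 0,"ty": 0,"tz": 0,"turn": 0},
  ],
)

```text
t: 3.1
tcp_pos: [0.5001, 0.0788, 0.0999]
orientation: [[-0.992, 0.123, -0.002], [0.123, 0.992, -0.0], [0.002, -0.0, -1.0]]
wrist_force: [0.1, 0.1, 0.8]
width: 0.0401
```

Run:
```python
from bench import arm
import cv2,numpy as np
for n,(a,b,c,d) in dict(scene=(150,320,230,430),top=(100,260,180,350)).items():
    s=arm.snapshot(n); cv2.imwrite(f"pics/{n}1.png",cv2.resize(s["color"][a:b,c:d,::-1],None,fx=3.5,fy=3.5,interpolation=cv2.INTER_CUBIC))
s=arm.get_state();print(s["t"],s["tcp_pos"],s["wrist_force"])
```

```text
3.2 [0.50143894 0.07889996 0.10183252] [-0.35235251  0.03450641  0.61147385]
```

View pics/scene1.png

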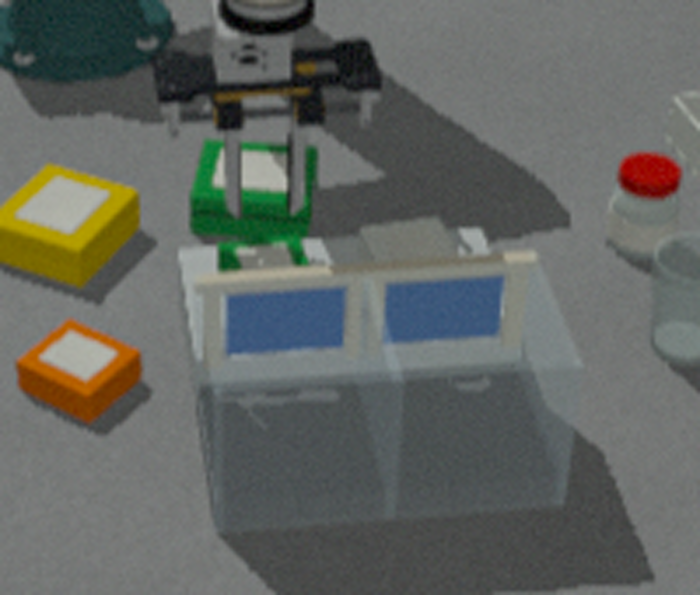

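View pics/top1.png

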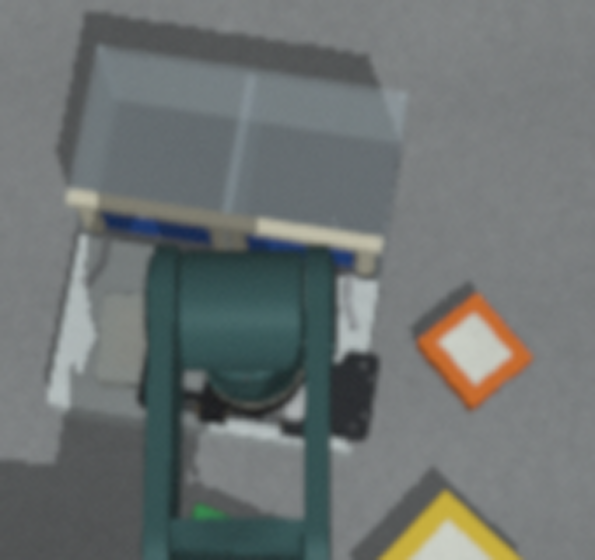

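The scene crop shows both fingertips (235,210 and 298,210) behind the green box (260,255), with both flaps shut. I'll go down and push gently up to the rails.

>>> drive_tool(
  targets=[
    {"tx": 0,"ty": -0.08,"tz": 0.8,"turn": 0},
    {"tx": 0,"ty": 0,"tz": 0.62,"turn": 0},
    {"tx": 0,"ty": 0,"tz": 0,"turn": 0},
    {"tx": -0.4,"ty": 0,"tz": 0,"turn": 0},
    {"tx": -0.3,"ty": 0,"tz": 0,"turn": 0},
    {"tx": -0.3,"ty": 0,"tz": 0,"turn": 0},
    {"tx": -0.3,"ty": 0,"tz": 0,"turn": 0},
    {"tx": -0.3,"ty": 0,"tz": 0,"turn": 0},
    {"tx": -0.3,"ty": 0,"tz": 0,"turn": 0},
    {"tx": -0.3,"ty": 0,"tz": 0,"turn": 0},
    {"tx": 0,"ty": 0,"tz": 0,"turn": 0},
  ],
)

```text
t: 4.58
tcp_pos: [0.5561, 0.0699, 0.0654]
orientation: [[-0.992, 0.123, 0.001], [0.123, 0.992, -0.0], [-0.001, 0.0, -1.0]]
wrist_force: [-0.5, -0.2, -0.2]
width: 0.0402
```

Run:
```python
from bench import arm
import cv2,numpy as np
for n,(a,b,c,d) in dict(scene=(150,320,230,430)).items():
    s=arm.snapshot(n); cv2.imwrite(f"pics/{n}2.png",cv2.resize(s["color"][a:b,c:d,::-1],None,fx=3.5,fy=3.5,interpolation=cv2.INTER_CUBIC))
s=arm.get_state();print(s["t"],s["tcp_pos"],s["wrist_force"])
r=s["tcp_pos"][:2]-[.657,.1198];a=np.radians(-7.1);print(r@[np.cos(a),np.sin(a)],r@[-np.sin(a),np.cos(a)])
```

```text
4.625 [0.55578983 0.0699684  0.06535871] [-0.13344977  0.40506583 -0.57922357]
-0.09427482636342317 -0.061959210084009696
```

View pics/scene2.png

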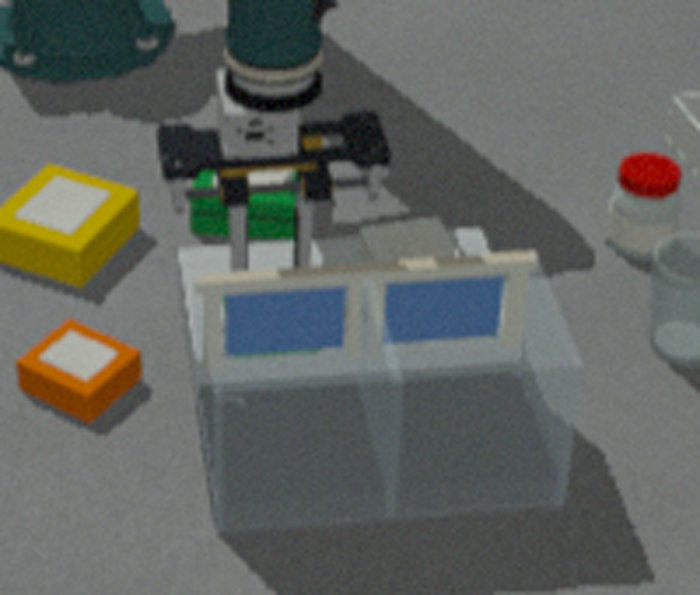

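The box's front edge shows green just below the right flap (275,352), and nothing else has moved. I'll push on under the flap.

>>> drive_tool(
  targets=[
    {"tx": -0.3,"ty": 0,"tz": 0,"turn": 0},
    {"tx": -0.3,"ty": 0,"tz": 0,"turn": 0},
    {"tx": -0.3,"ty": 0,"tz": 0,"turn": 0},
    {"tx": -0.3,"ty": 0,"tz": 0,"turn": 0},
    {"tx": -0.3,"ty": 0,"tz": 0,"turn": 0},
    {"tx": -0.3,"ty": 0,"tz": 0,"turn": 0},
    {"tx": -0.3,"ty": 0,"tz": 0,"turn": 0},
    {"tx": -0.3,"ty": 0,"tz": 0,"turn": 0},
    {"tx": 0,"ty": 0,"tz": 0,"turn": 0},
  ],
)

```text
t: 5.75
tcp_pos: [0.6156, 0.0625, 0.0654]
orientation: [[-0.992, 0.123, 0.001], [0.123, 0.992, -0.0], [-0.001, 0.0, -1.0]]
wrist_force: [0.4, -0.5, -0.1]
width: 0.0404
```

```bash
cat > look.py <<'E'
import sys
from bench import arm
import cv2,numpy as np
for n,(a,b,c,d) in dict(scene=(150,320,230,430)).items():
    s=arm.snapshot(n); cv2.imwrite(sys.argv[1],cv2.resize(s["color"][a:b,c:d,::-1],None,fx=3.5,fy=3.5,interpolation=cv2.INTER_CUBIC))
s=arm.get_state();print(s["t"],s["tcp_pos"],s["wrist_force"])
r=s["tcp_pos"][:2]-[.657,.1198];a=np.radians(-7.1);print(r@[np.cos(a),np.sin(a)],r@[-np.sin(a),np.cos(a)])
E
python3 look.py pics/scene3.png
```

```text
5.8 [0.61527401 0.06257475 0.06540032] [ 0.16892339 -0.41304873 -0.2067815 ]
-0.03433290711136535 -0.0619438343343827
```

View pics/scene3.png

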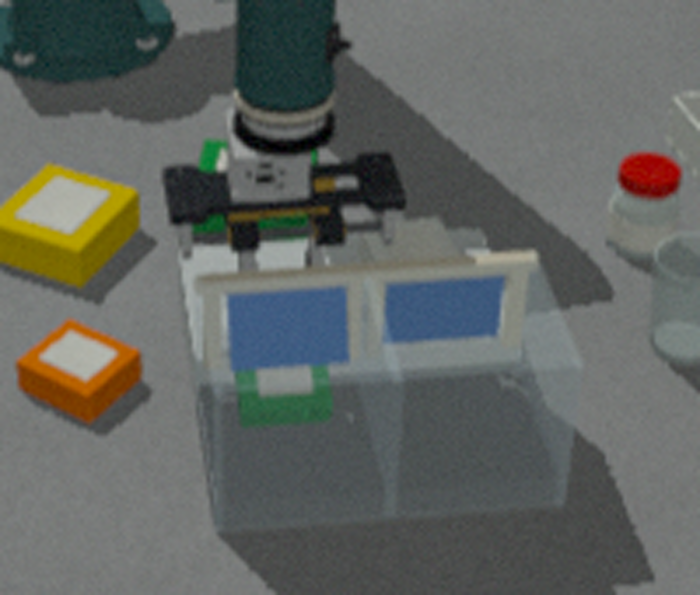

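The green box is through the flap (285,395) and the flap is riding on it. I'll push the last stretch.

>>> drive_tool(
  targets=[
    {"tx": -0.36,"ty": 0,"tz": 0,"turn": 0},
    {"tx": -0.36,"ty": 0,"tz": 0,"turn": 0},
    {"tx": 0,"ty": 0,"tz": 0,"turn": 0},
    {"tx": 0,"ty": 0,"tz": 0,"turn": 0},
  ],
)

```text
t: 6.3
tcp_pos: [0.6314, 0.0606, 0.0654]
orientation: [[-0.992, 0.123, -0.004], [0.123, 0.992, 0.0], [0.004, -0.0, -1.0]]
wrist_force: [-6.8, 1.0, 1.7]
width: 0.0404
```

```bash
python3 look.py pics/scene4.png
```

```text
6.35 [0.63140246 0.06059476 0.06541184] [-6.45286869  0.38605188  1.25362472]
-0.018083399437398104 -0.0619151435886856
```

View pics/scene4.png

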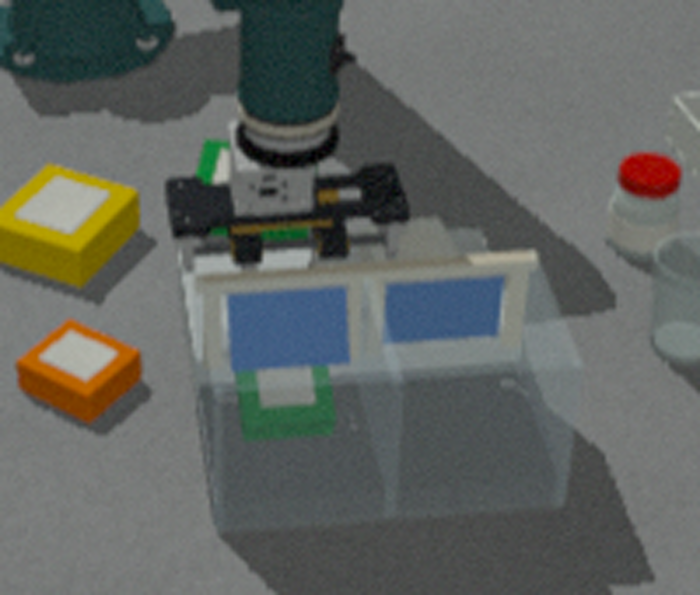

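```bash
cat > ov.py <<'E'
import sys
from bench import arm
import cv2,numpy as np
from h import proj
s=arm.snapshot("scene")
a=np.radians(-7.1);ca,sa=np.cos(a),np.sin(a)
def W(p): return np.array([.657+ca*p[0]-sa*p[1],.1198+sa*p[0]+ca*p[1],p[2]])
img=s["color"][150:320,230:430,::-1].copy();k=4
out=[]
def box(rearx,rearz,pitch):
    c,t=np.cos(pitch),np.sin(pitch)
    C=[]
    for h in(0,.03):
        for (l,y) in((0,-.035),(0,.035),(.076,.035),(.076,-.035)):
            C.append(W([rearx+l*c+h*t,-.062+y,rearz-l*t+h*c]))
    return [ (proj(s,p)-[230,150]+.5)*k for p in C]
for name,(rx,rz,p) in dict(flat=(float(sys.argv[2]),.024,0),tilt=(float(sys.argv[3]),.050,np.arcsin(26/76))).items():
    I=cv2.resize(img,None,fx=k,fy=k,interpolation=cv2.INTER_CUBIC)
    C=np.array(box(rx,rz,p)).astype(int)
    for i in range(4):
        j=(i+1)%4
        for A,B in((i,j),(i+4,j+4),(i,i+4)): cv2.line(I,C[A].tolist(),C[B].tolist(),(0,0,255),1)
    out.append(I[300:520,100:480])
cv2.imwrite(sys.argv[1],np.hstack(out));print(out[0].shape)
E
python3 ov.py pics/ov4.png -0.007 -0.010
```

```text
(220, 380, 3)
```

View pics/ov4.png

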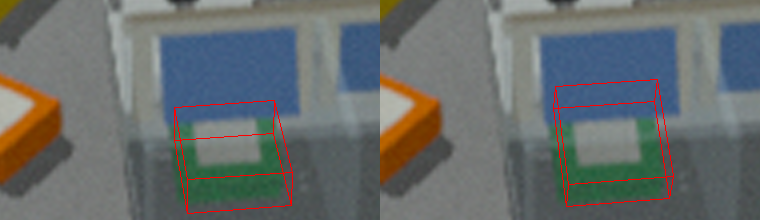

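```bash
python3 - <<'E'
from bench import arm
s=arm.get_state();print(s["t"],s["wrist_force"],s["torque"],s["tcp_pos"])
E
python3 - <<'E'
import cv2
i=cv2.imread("pics/scene4.png");cv2.imwrite("pics/z4.png",cv2.resize(i[260:460,180:400],None,fx=3,fy=3,interpolation=cv2.INTER_CUBIC))
E
```

```text
6.4 [-5.97062782 -0.01846979  2.50695445] [0.01533206 0.66478224 0.05287116] [0.63140989 0.06061463 0.06540825]
```

View pics/z4.png

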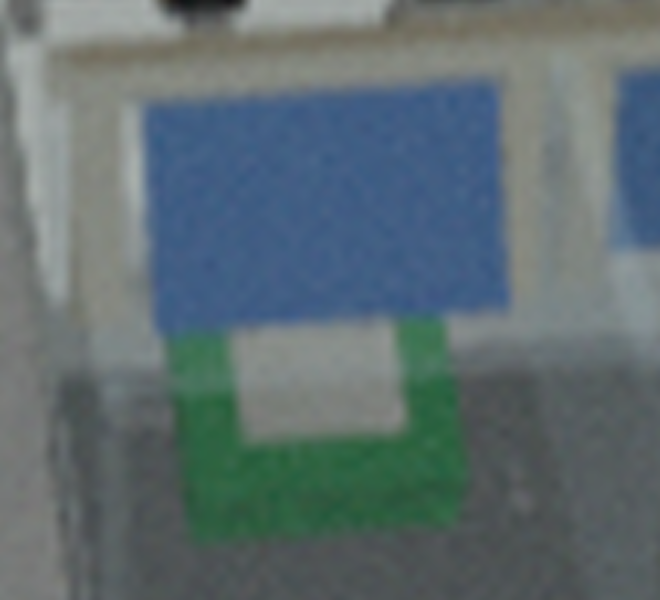

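Force and torque suggest the fingers are touching the lintel (6 N), while the box is still tilted with its tail on the deck's edge. The flap is still open (its lower edge is at 370 rather than 355). I'll back off a little, drop the fingertips lower to reach the tail's bottom edge, and push again.

>>> drive_tool(
  targets=[
    {"tx": 0.5,"ty": 0,"tz": 0,"turn": 0},
    {"tx": 0.3,"ty": 0,"tz": 0.1,"turn": 0},
    {"tx": 0,"ty": 0,"tz": 0.08,"turn": 0},
    {"tx": 0,"ty": 0,"tz": 0,"turn": 0},
  ],
)

```text
t: 6.9
tcp_pos: [0.6128, 0.0629, 0.0608]
orientation: [[-0.992, 0.123, 0.0], [0.123, 0.992, -0.0], [-0.0, 0.0, -1.0]]
wrist_force: [0.1, 1.0, -0.5]
width: 0.0402
```

```bash
python3 look.py pics/scene5.png
```

```text
6.95 [0.61295623 0.06286968 0.06089371] [ 0.87449927 -0.80823883  0.12561074]
-0.036669363682809535 -0.06193765180532429
```

View pics/scene5.png

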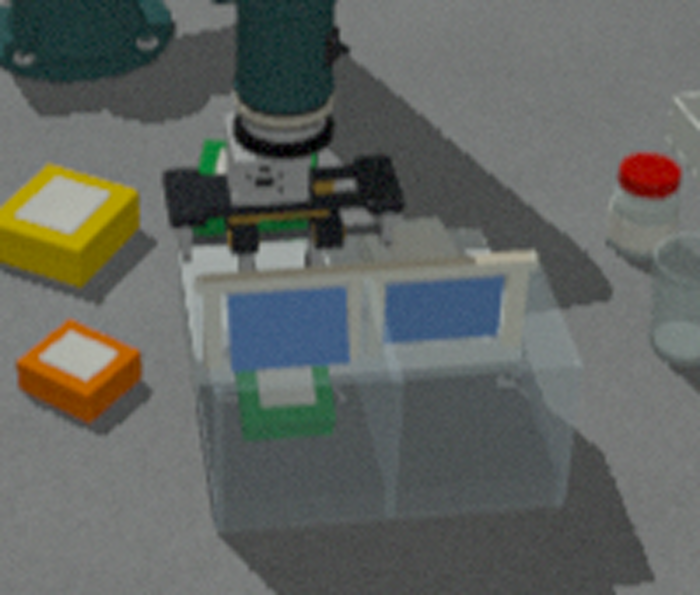

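>>> drive_tool(
  targets=[
    {"tx": 0,"ty": 0,"tz": 0.04,"turn": 0},
    {"tx": -0.4,"ty": 0,"tz": 0,"turn": 0},
    {"tx": -0.4,"ty": 0,"tz": 0,"turn": 0},
    {"tx": 0,"ty": 0,"tz": 0,"turn": 0},
    {"tx": 0,"ty": 0,"tz": 0,"turn": 0},
  ],
)

```text
t: 7.58
tcp_pos: [0.6313, 0.0606, 0.06]
orientation: [[-0.992, 0.123, -0.005], [0.123, 0.992, 0.0], [0.005, -0.0, -1.0]]
wrist_force: [-7.4, -0.4, 3.5]
width: 0.04
```

```bash
python3 look.py pics/scene6.png
python3 - <<'E'
from bench import arm
s=arm.get_state();print(s["torque"])
E
```

```text
7.625 [0.63134238 0.06057989 0.06000765] [-6.60119222  1.59452147  3.01767112]
-0.018141181359288525 -0.06193732565655065
[0.09585324 0.78472092 0.06242218]
```

View pics/scene6.png

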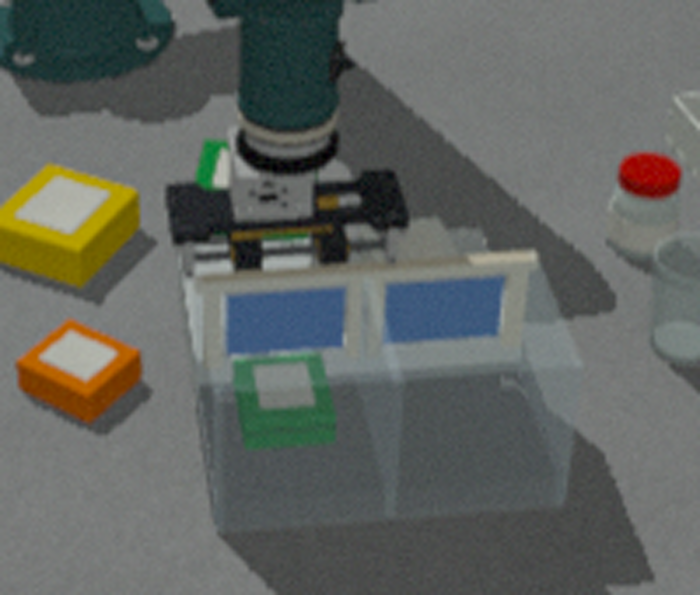

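The box has dropped: its whole top face is now visible (285,385) and the flap hangs level with its neighbour. I'll withdraw.

>>> drive_tool(
  targets=[
    {"tx": 0.5,"ty": 0,"tz": 0,"turn": 0},
    {"tx": 1,"ty": 0,"tz": -0.2,"turn": 0},
    {"tx": 1,"ty": 0,"tz": -0.2,"turn": 0},
    {"tx": 1,"ty": 0,"tz": -0.2,"turn": 0},
    {"tx": 1,"ty": 0,"tz": -0.5,"turn": 0},
    {"tx": 1,"ty": 0,"tz": -1,"turn": 0},
    {"tx": 0,"ty": 0,"tz": -1,"turn": 0},
    {"tx": 0,"ty": 0,"tz": -1,"turn": 0},
    {"tx": 0,"ty": 0,"tz": -1,"turn": 0},
    {"tx": 1,"ty": 0,"tz": -1,"turn": 0},
    {"tx": 1,"ty": 0,"tz": 0,"turn": 0},
    {"tx": 1,"ty": 0,"tz": 0,"turn": 0},
    {"tx": 0,"ty": 0,"tz": 0,"turn": 0},
  ],
)

```text
t: 9.25
tcp_pos: [0.4212, 0.0869, 0.213]
orientation: [[-0.992, 0.123, 0.002], [0.123, 0.992, 0.0], [-0.002, 0.0, -1.0]]
wrist_force: [0.5, 0.3, 0.2]
width: 0.0402
```

```bash
python3 look.py pics/scene7.png; python3 ov.py pics/ov7.png -0.006 -0.010
python3 - <<'E'
from bench import arm
import cv2
s=arm.snapshot("top");cv2.imwrite("pics/top7.png",s["color"][:,:,::-1])
E
```

```text
9.3 [0.42195908 0.08670899 0.21285475] [-0.09853523  0.39254242  0.27754191]
-0.22914851063861782 -0.061888669002505066
(220, 380, 3)
```

View pics/scene7.png

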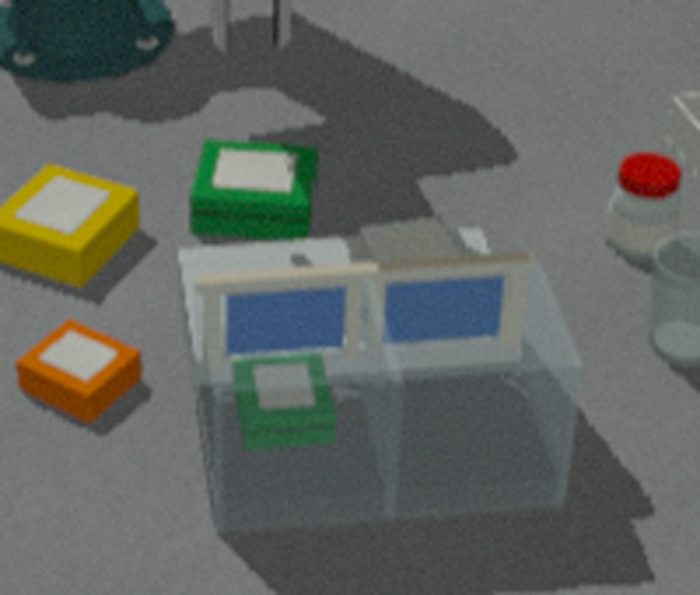

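View pics/ov7.png

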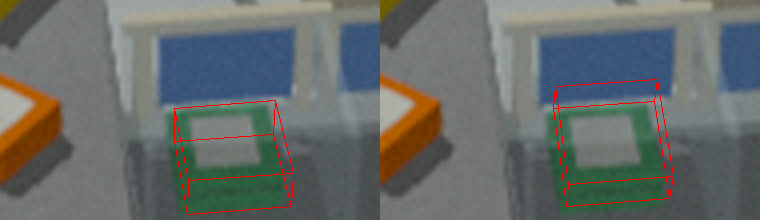

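View pics/top7.png

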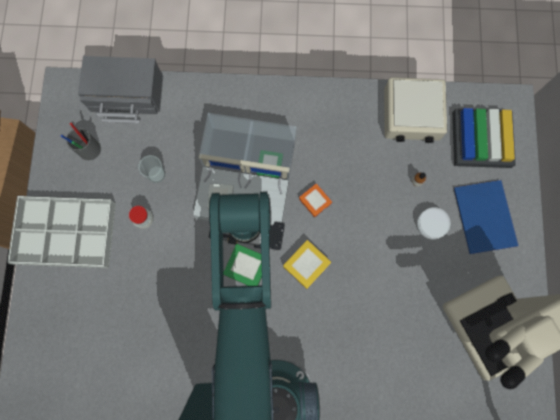

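Run:
```python
from bench import arm
print(arm.close_job())
```

```text
the job is handed in; nothing more can be done
None
```

I pushed the smaller green box along the right lane and through its flap until it dropped into the store. Then I drew the fingers back out and handed the job in at about 9.3 s. No verdict was reported.

- **Push:** The first push did not finish the job. The fingers met the lintel at about 7 N while the box's tail was still on the deck's edge. I backed off, lowered the fingertips about 5 mm and pushed again. The fingers met the lintel again at about 7 N, and the box dropped.
- **Last checks:**
  - The box fits the outline of a box lying flat on the receiver floor, with its rear about 6 mm before the flap plane and 1–2 mm of sideways mismatch.
  - The right flap hangs where it did at the start, level with the left one.
  - The wrist force is about zero with the arm clear.
- **Judged by eye only:** In the pictures the beaker, jar, bottle and dishes stand where they were. The arm hid most of the white box in the last top view, but the scene view shows it in its place. I did not measure any of them again.

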